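Fit the setting anvil in the bench press and lock it

TASK

Take the straight flat-topped anvil out of the wooden block and fit it in the bench press: set its shank lightly on the press bed, feel it along the bed's centreline until it drops into the blind hole, and seat it fully home, never bearing hard on the bed. Then swing the hold-down finger in over the anvil's flange until it rests gently against the stem, and leave the other tools where they are.

Things in the scene. Friction and masses are not known exactly. Their poses are not given: they have to be found in the camera images.
- anvil: steel setting anvil, about 120 g, 56 mm tall, round: shank 12 mm in diameter and 16 mm long, chamfered at its tip to 7.6 mm; above it a flange 34 mm in diameter, 6 mm thick; above that a straight flat-topped stem 18 mm in diameter, 34 mm tall. Origin at the tip of the shank, z up. It stands in a hole of the wooden block, flange resting on the block; grip it by the stem
- anvil_seat (a point): centre of the underside of the anvil's flange, 16 mm above its origin, same axes
- press: bench hand press, fixed: grey cast base 310 x 130 mm, round steel column 40 mm in diameter, its head swung aside; about 310 mm tall over all. Origin on the table below the middle of the bed; x points along the bed from the open front to the column, whose axis is 150 mm along x; y to the left of that, z up
- bed (a point): point on the top face of the press bed, 48 mm above the table, axes as the press. The bed is a rigid steel plate 160 mm (x) by 86 mm. It has one unmarked blind hole, upright, 13.8 mm in diameter, 18.5 mm deep. The bed is clamped where the last job left it: the hole is on the centreline (y = 0 here) but anywhere from x = -20 to +20 mm, not measured
- finger (a joint): angle of the hold-down finger, rad: steel bar 14 mm wide, 8 mm thick, on an upright pivot 78 mm to the left (+y) of point bed. 0 = parked along +x of the press (starts at 0 to 0.25), grows clockwise seen from above, to 1.75. Slight friction (about 2 N at the handle), stays where left. It meets the stem of a seated anvil at 1.1 to 1.65, by where the hole is
- finger_pivot (a point): pivot of the hold-down finger, at the bar's underside, 7.5 mm above the bed (1.5 mm above the flange of a seated anvil). x along the bar to its free end 98 mm away, y square to it, z up. The bar's centreline is y = 0: it touches the stem when the stem's axis is at y = -16 mm; it comes in from the column side
- finger_handle (a point): centre of the top of the finger's handle, a black upright round post 16 mm in diameter and 38 mm tall, standing on the bar's short arm 58 mm behind the pivot (-x of finger_pivot)
- rack: wooden block 75 x 210 x 35 mm, fixed, with three holes 70 mm apart along its y that hold the anvils; origin at the centre of its underside
- cone_anvil: another steel anvil in the block, same flange, its top a tall pointed cone, 66 mm tall over all; leave it there
- mushroom_anvil: another steel anvil in the block, same flange, with a low wide mushroom head 33 mm in diameter, 43 mm tall over all; leave it there
- rivet_jar: glass jar with a steel cap, 60 mm in diameter, 75 mm tall; origin under its centre
- glue_bottle: white bottle with a blue cap, 52 mm in diameter, 150 mm tall; origin under its centre
- mallet: hammer 270 mm long, lying
- screwdriver: screwdriver 170 mm long, lying
- brush: brush 170 mm long, lying
- tape_roll: roll of paper tape 80 mm in diameter, 24 mm tall, lying flat
Not all that is in view belongs to the job. Leave any pink or red look-alike of the anvil alone.

How it is judged:
On the way:
1. the anvil is fully home in the bed's hole, flange flush on the bed, while the hold-down finger is still swung away (z of anvil_seat in the frame of bed between -0.004 and 0.002 m and angle between anvil's own z axis and vertical below 0.06 rad and horizontal distance between anvil_seat and bed below 0.025 m and value of joint finger below 0.8 rad), for 0.2 s.
At the end, for the whole second after the job is handed in: The straight anvil stands upright in the bed's hole with its flange flush on the bed (within 2 mm), the hold-down finger lies over the flange with its edge against the stem (within 3 mm), and everything is at rest (z of anvil_seat in the frame of bed between -0.004 and 0.002 m and angle between anvil's own z axis and vertical below 0.06 rad and horizontal distance between anvil_seat and bed below 0.025 m and y of anvil_seat in the frame of finger_pivot between -0.019 and -0.012 m and x of anvil_seat in the frame of finger_pivot between 0.05 and 0.096 m and linear speed of anvil below 0.02 m/s and velocity of joint finger between -0.05 and 0.05 rad/s); the robot touches nothing.
It fails at once if the anvil is borne against the press with more than 50 N (contact force between anvil and press above 50 N).
It fails at once if another tool on the bench or in the block is disturbed (moved more than 20 mm) (distance of any of cone_anvil, mushroom_anvil, rivet_jar, glue_bottle, mallet, screwdriver, brush, tape_roll from where it was at the start of the episode above 0.02 m).
It also fails if it takes over 72 s, if anything falls off the work surface, if the arm or the gripper's body presses on something with over 40 N, if the wrist force passes 120 N, or if a joint passes its speed limit or range.

ROBOT

A 7-joint arm with a two-finger parallel gripper is mounted at the origin on the work surface. World frame = base frame: x ahead of the robot, y to its left, z up, the work surface at z = 0. Lengths are in m, angles in rad, forces in N, time in s.
With the tool pointing down it reaches from about 0.35 to 0.9 m from the base axis. Payload 19.9 kg.
Tool frame: the origin (TCP) lies at the very end of the fingers, on their centre line; the grasp point (between the pads) lies 19 mm behind it; z points along the fingers, y is the line along which they close (so a half turn about z gives the same grasp; the last joint's range is limited). The gripper opens to 94 mm and grips with 3 to 60 N. Pads are 16 mm wide; open, the fingers measure 119 mm over their backs; the gripper's body (75 mm by 177 mm) begins 78 mm behind the grasp point.
Start: joints at [-0.042, 0.417, -0.01, 1.614, 0.005, 1.111, -0.053], TCP at [0.625, 0, 0.205] pointing down, gripper open.
Joint ranges: [-2.81, 2.81], [-0.39, 2.02], [-1.27, 1.25], [0.06, 2.57], [-1.19, 4.33], [0.19, 2], [-2.82, 2.82]. Speed limits (rad/s): [1.89, 1.89, 2.39, 2.39, 3.01, 3.01, 3.01].

INTERFACE

Orientations are given as a 3x3 rotation matrix whose columns are the frame's x, y, z axes.
In Python, from plant import arm, imaging, outline_of, spot_point gives the robot as it stands. The module is installed in compiled form; this text tells all that it offers.
- The arm moves only by the tool arm_command, never from a script. Its argument "steps" is one flat list of numbers, 6 for each row, row after row: the shift along the world's x, y, z in cm, then the turn, a rotation vector about the world's x, y, z in degrees. In form: [tx, ty, tz, rx, ry, rz, tx, ty, tz, rx, ry, rz, ...]. A call has 1 to 12 rows; each row shifts and turns the commanded pose from where the row before left it; what a row does not reach is not made up. A row lasts 1/10 s, in which the tool goes at most 50 mm and 8.59 degrees, less where a joint would pass 70% of its speed; a pose out of reach is approached as far as the arm can. A call is refused whole if a number of a shift passes 5 or a number of a turn 8.59, either way. A call with a gripper value outside its range is refused whole. "fingers" is the opening, from 0 (shut) to 1 (fully open), set as the call begins (left out, the last holds). The fingers move at their own pace and stop on an object; the grip force is fixed at half the most. Time passes only in rows, so rows that do not move let the fingers close. It gives the time, the measured TCP pose, the force, the opening and the grip force at its end, in the units of the state.
- arm.read_state(): the state, without advancing time (a new reading comes with each control period).
- imaging.camera(name): name is "scene" or "side" or "wrist"; returns the picture (420x560x3 uint8, red, green, blue); there is no depth.
- imaging.camera_model(name): a dict with "mtx" (3x3 intrinsics, pixels), "R" (3x3) and "t" (3): a world point X has camera coordinates R X + t; the wrist camera has in their place "hand_eye" (4x4, takes a point from camera to tool coordinates, whose origin is the TCP and whose axes are the flange's). Camera axes: x right, y down, z forward; pixel columns grow to the right and rows downward; lengths in m; the calibration is good to about 2 mm. The wrist camera is an equidistant fisheye: a pixel r from the principal point sees the ray r / f radians off the axis. A picture is of the moment at which its call begins: read the wrist's pose just before it. camera_model takes no time and is no camera call.
- arm.sign_off(): hands the job in; it is judged then, once.
Trained networks look in the newest picture that a camera, given by its name, has taken for a name from the list of things; names that differ only in an ending like _2 or _b are one class to them, and where a whole thing is asked for, a point or a joint stands for the part that bears it (a point fixed in the world has none). Each returns a list of dicts, best first, with "confidence" (0 to 1); they miss things now and then, are a little off and sometimes report something else, mostly with a low value. They report only what shows in the picture. A call takes as long as a camera call. They do not tell look-alikes from the thing itself.
- outline_of(camera, query): "mask" (420x560 bool, what is visible of it) and "centre" ([column, row] in pixels, amid what is visible of it).
- spot_point(camera, query): "centre" ([column, row] in pixels: a listed point, or the origin of a listed thing).
The state is a dict: "time_s": time; "joints": joint angles; "joint_vel": joint speeds; "tau": joint torques, N m; "tcp_pos": TCP position; "ee_rot": TCP orientation; "force": force on the tool from outside, world axes, zero at the start; "moment": the same for the moment, N m; "gripper_width": finger opening in m; "gripper_force": force on a finger pad.
Only numpy, scipy, OpenCV 4.12 (cv2) and the standard library are available. Lean on these libraries where they do the work, as an engineer would, in place of code of your own. Each camera call takes 0.05 s, during which the arm holds its last target. There are 200 camera calls.

## Working session

There is one attempt and no reset: what is moved stays moved. The work goes in short steps, Python scripts to look and compute and a tool call to move; the robot and the scene stay as the last step left them, time stands still between calls to the robot, and variables do not carry over. Pictures are saved under pics/ and viewed, at most 10 in all, crops included, and the job is handed in when it is done.

Besides the shell and the picture viewer there is one more tool, called after "Emit:" in YAML: its name, and indented under it one key for each argument. arm_command: Moves the arm, as the interface text tells. Its arguments: {"type":"object","properties":{"steps":{"type":"array"},"fingers":{"type":"number"}},"required":["steps"]}

```bash
mkdir -p pics; cat > h.py <<'E'
import numpy as np, cv2
from plant import arm, imaging, outline_of, spot_point
def ray(cam,px,st=None):
    m=imaging.camera_model(cam);K=np.array(m["mtx"],float)
    if cam!="wrist":
        R=np.array(m["R"]);t=np.array(m["t"]).ravel()
        d=R.T@np.linalg.solve(K,[px[0],px[1],1]);return -R.T@t,d/np.linalg.norm(d)
    a=(px[0]-K[0,2])/K[0,0];b=(px[1]-K[1,2])/K[1,1];r=np.hypot(a,b)+1e-12
    d=np.array([np.sin(r)*a/r,np.sin(r)*b/r,np.cos(r)])
    H=np.array(m["hand_eye"]);R=np.array(st["ee_rot"]);p=np.array(st["tcp_pos"])
    return p+R@H[:3,3],R@H[:3,:3]@d
def proj(cam,X,st=None):
    m=imaging.camera_model(cam);K=np.array(m["mtx"],float);X=np.array(X,float)
    if cam!="wrist":
        c=np.array(m["R"])@X+np.array(m["t"]).ravel();return (K@c)[:2]/c[2]
    H=np.array(m["hand_eye"]);c=H[:3,:3].T@(np.array(st["ee_rot"]).T@(X-np.array(st["tcp_pos"]))-H[:3,3])
    n=np.hypot(c[0],c[1]);th=np.arctan2(n,c[2]);return np.array([K[0,2]+K[0,0]*th*c[0]/n,K[1,2]+K[1,1]*th*c[1]/n])
def tri(rays):
    A=np.zeros((3,3));b=np.zeros(3)
    for o,d in rays:
        P=np.eye(3)-np.outer(d,d);A+=P;b+=P@o
    X=np.linalg.solve(A,b);return X,[round(float(np.linalg.norm((np.eye(3)-np.outer(d,d))@(X-o)))*1000,1) for o,d in rays]
def atz(r,z): o,d=r;return o+d*(z-o[2])/d[2]
def snap(cam,name=None):
    st=arm.read_state();im=imaging.camera(cam)
    if name: cv2.imwrite("pics/"+name+".png",cv2.cvtColor(im,cv2.COLOR_RGB2BGR))
    return st,im
E
python3 - <<'E'
from h import *
np.set_printoptions(precision=4,suppress=True)
S={}
ims=[]
for c in ["scene","side","wrist"]:
    S[c],im=snap(c,c+"0");ims.append(im)
big=np.hstack(ims[:2]);cv2.imwrite("pics/both.png",cv2.cvtColor(cv2.resize(big,(800,300)),cv2.COLOR_RGB2BGR))
for q in ["anvil","anvil_seat","press","bed","finger_pivot","finger_handle","rack","cone_anvil","mushroom_anvil"]:
    rs=[]
    for c in S:
        L=spot_point(c,q)
        print(q,c,[(np.round(l["centre"]),round(l["confidence"],2)) for l in L[:3]])
        if L and L[0]["confidence"]>.4: rs.append(ray(c,L[0]["centre"],S[c]))
    if len(rs)>1: print("   ",*tri(rs))
print(arm.read_state()["time_s"],S["wrist"]["ee_rot"])
E
```

```text
anvil scene [(array([293., 250.]), 0.68), (array([323., 259.]), 0.67), (array([362., 253.]), 0.66)]
anvil side [(array([260., 195.]), 0.67), (array([264., 267.]), 0.64), (array([259., 252.]), 0.63)]
anvil wrist [(array([232.,  98.]), 0.92), (array([115.,  14.]), 0.74), (array([196.,   9.]), 0.6)]
    [0.5924 0.1224 0.1351] [70.8, 53.9, 25.4]
anvil_seat scene [(array([360., 245.]), 0.62), (array([291., 242.]), 0.46), (array([326., 255.]), 0.43)]
anvil_seat side [(array([262., 248.]), 0.56), (array([265., 267.]), 0.51), (array([306., 281.]), 0.43)]
anvil_seat wrist [(array([232.,  96.]), 0.95), (array([115.,   9.]), 0.83), (array([193.,   4.]), 0.82)]
    [0.5203 0.1779 0.0593] [108.9, 28.7, 92.4]
press scene [(array([251., 188.]), 0.65)]
press side [(array([282., 207.]), 0.84), (array([250., 290.]), 0.65)]
press wrist [(array([231., 293.]), 0.68)]
    [ 0.5668 -0.1436  0.0053] [5.9, 2.0, 5.8]
bed scene [(array([268., 306.]), 0.68), (array([254., 178.]), 0.57)]
bed side [(array([281., 193.]), 0.95), (array([260., 194.]), 0.68), (array([252., 288.]), 0.49)]
bed wrist []
    [0.6295 0.22
[... 364 characters left out ...]
t []
    [ 0.6347 -0.0623  0.0942] [10.3, 10.3]
rack scene [(array([332., 288.]), 0.75)]
rack side [(array([247., 291.]), 0.76)]
rack wrist []
    [0.558  0.2931 0.0086] [0.3, 0.3]
cone_anvil scene [(array([215., 115.]), 0.64), (array([336., 305.]), 0.5), (array([244., 193.]), 0.18)]
cone_anvil side [(array([283., 195.]), 0.55), (array([231., 298.]), 0.44), (array([264., 265.]), 0.44)]
cone_anvil wrist []
    [ 0.5756 -0.4082 -0.0011] [96.8, 96.8]
mushroom_anvil scene [(array([331., 283.]), 0.62)]
mushroom_anvil side [(array([251., 282.]), 0.71)]
mushroom_anvil wrist []
    [0.5522 0.2816 0.0241] [4.7, 4.7]
1.5 [[ 0.      1.     -0.0011]
 [ 1.     -0.     -0.0001]
 [-0.0001 -0.0011 -1.    ]]
```

View pics/scene0.png

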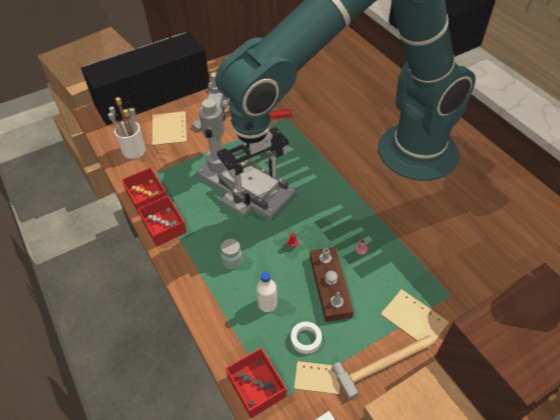

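View pics/side0.png

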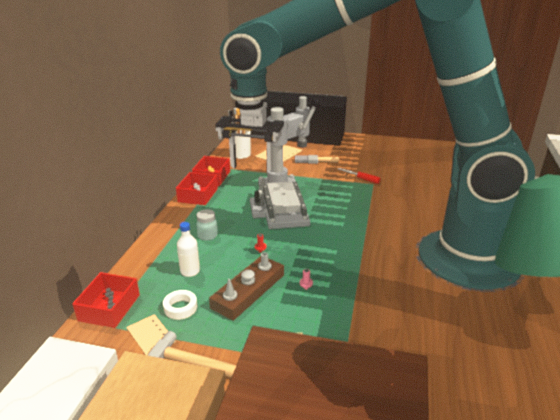

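Candidates for the anvil in the scene picture: the red look-alike (293,240), the pink look-alike (362,247), and three steel ones in the block. Of those three, the mushroom is at (332,278) and the cone at (336,300). The straight one is at (326,256), or (265,262) in the side view. I choose that one and will check it in a close wrist view.

Emit:
arm_command:
  steps: [0,4,1,0,0,0,0,5,1,0,0,0,0,5,1,0,0,0,0,2,1,0,0,0,0,0,0,0,0,0,0,0,0,0,0,0]

```text
time_s: 2.1
tcp_pos: [0.625, 0.1577, 0.2449]
ee_rot: [[-0.0, 1.0, -0.0], [1.0, 0.0, -0.0], [-0.0, -0.0, -1.0]]
force: [-0.4, -0.8, -0.2]
gripper_width: 0.094
gripper_force: 0.0
```

```bash
python3 - <<'E'
from h import *
np.set_printoptions(precision=4,suppress=True)
S={}
for c in ["scene","side","wrist"]: S[c],im=snap(c,c+"1")
print(S["wrist"]["tcp_pos"],S["wrist"]["time_s"])
for q in ["anvil","anvil_seat","rack","cone_anvil","mushroom_anvil"]:
    for c in S:
        L=spot_point(c,q)
        print(q,c,[(np.round(l["centre"],1),round(l["confidence"],2)) for l in L[:4]])
        if c=="wrist":
            for l in L[:4]: print("     z=.035:",atz(ray(c,l["centre"],S[c]),.035))
cv2.imwrite("pics/w1.png",cv2.cvtColor(im,cv2.COLOR_RGB2BGR))
E
```

```text
[0.625  0.1564 0.2446] 2.2
anvil scene [(array([293.1, 247. ]), 0.67), (array([363.7, 250.1]), 0.62), (array([323.5, 260.1]), 0.61)]
anvil side [(array([259.8, 250.8]), 0.68), (array([308.5, 293.3]), 0.63), (array([264.1, 268.7]), 0.45)]
anvil wrist [(array([203.7, 136.7]), 0.77), (array([237.7, 218.2]), 0.77), (array([128.4, 128.2]), 0.76)]
     z=.035: [0.5362 0.2198 0.035 ]
     z=.035: [0.5752 0.1176 0.035 ]
     z=.035: [0.4361 0.236  0.035 ]
anvil_seat scene [(array([324.5, 257.9]), 0.63), (array([289.8, 241.1]), 0.53), (array([362.1, 246.1]), 0.48)]
anvil_seat side [(array([265.2, 267.2]), 0.6), (array([261.6, 250.9]), 0.5), (array([303.6, 285.4]), 0.45), (array([210. , 367.5]), 0.22)]
anvil_seat wrist [(array([199.1, 140.4]), 0.75), (array([124.1, 130.9]), 0.6), (array([237.9, 220.6]), 0.56)]
     z=.035: [0.5303 0.2155 0.035 ]
     z=.035: [0.4296 0.233  0.035 ]
     z=.035: [0.5753 0.1144 0.035 ]
rack scene [(array([334.2, 284.3]), 0.61)]
rack side [(array([247.1, 286.2]), 0.93), (array([178.8, 311.1]), 0.39)]
rack wrist [(array([225. ,  87.4]), 0.57)]
     z=.035: [0.5631 0.2787 0.035 ]
cone_anvil scene []
cone_anvil side [(array([232.2, 298.9]), 0.6)]
cone_anvil wrist [(array([244. ,  35.2]), 0.71)]
     z=.035: [0.5857 0.3431 0.035 ]
mushroom_anvil scene [(array([330.3, 283.5]), 0.54), (array([323.1, 254.7]), 0.18)]
mushroom_anvil side [(array([248.9, 284.8]), 0.69), (array([257.3, 193.9]), 0.44)]
mushroom_anvil wrist [(array([219.8,  86.1]), 0.59)]
     z=.035: [0.5568 0.2805 0.035 ]
```

View pics/w1.png

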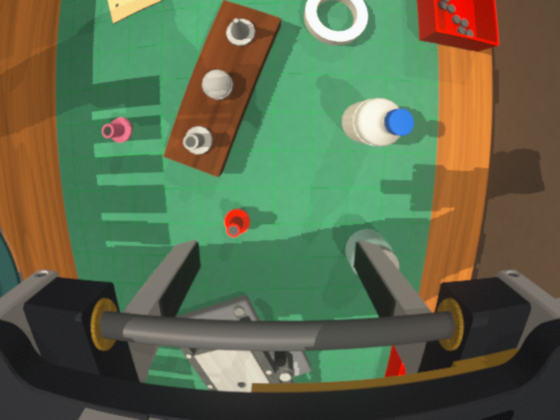

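View pics/wrist0.png

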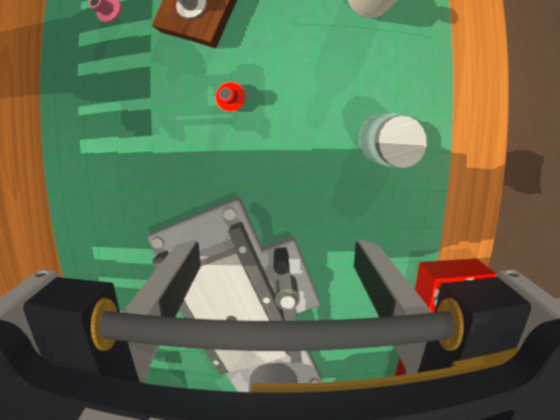

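The close wrist picture shows the straight steel anvil at (198,139) at the near end of the block. The mushroom is at (218,85), the cone at (240,30), the red look-alike at (237,220) and the pink one at (117,130). The press lies at the bottom, with its column away from the block.

```bash
python3 - <<'E'
from h import *
np.set_printoptions(precision=4,suppress=True)
print(np.array(imaging.camera_model("wrist")["hand_eye"]))
st=arm.read_state()
for c,p in [("wrist",(199.1,140.4))]: r=[ray(c,p,st)]
r+= [ray("scene",(324.5,257.9)),ray("side",(265.2,267.2))]
print(tri(r),tri(r[:2]),tri([r[0],r[2]]))
for T in [(.53,.2155,.145),(.53,.17,.145),(.53,.17,.2),(.53,.2155,.2)]:
    print(T,proj("wrist",(.53,.2155,.035),dict(tcp_pos=T,ee_rot=st["ee_rot"])),proj("wrist",T,dict(tcp_pos=T,ee_rot=st["ee_rot"])))
E
```

```text
[[-0.0001 -0.9655 -0.2604  0.0757]
 [ 1.     -0.0001  0.0001 -0.0008]
 [-0.0002 -0.2604  0.9655 -0.1793]
 [ 0.      0.      0.      1.    ]]
(array([0.5298, 0.2154, 0.0336]), [1.7, 3.4, 2.0]) (array([0.5329, 0.2174, 0.0445]), [0.5, 0.5]) (array([0.5297, 0.2171, 0.0325]), [0.2, 0.2])
(0.53, 0.2155, 0.145) [277.5833 208.3566] [278.0629 255.0124]
(0.53, 0.17, 0.145) [277.6089 158.9597] [278.0629 255.0124]
(0.53, 0.17, 0.2) [277.4652 153.5935] [278.0629 255.0124]
(0.53, 0.2155, 0.2) [277.4492 195.5178] [278.0629 255.0124]
```

Emit:
arm_command:
  steps: [-3,2,-2,0,0,0,-3,2,-3,0,0,0,-3,2,-3,0,0,0,-0.5,0,-2,0,0,0,0,0,0,0,0,0,0,0,0,0,0,0]

```text
time_s: 3.6
tcp_pos: [0.5308, 0.2178, 0.1458]
ee_rot: [[0.001, 1.0, 0.001], [1.0, -0.001, -0.0], [-0.0, 0.001, -1.0]]
force: [0.2, 0.5, -0.1]
gripper_width: 0.0938
gripper_force: 0.0
```

```bash
python3 - <<'E'
from h import *
np.set_printoptions(precision=4,suppress=True)
S={}
st,im=snap("wrist")
cv2.imwrite("pics/w2.png",cv2.cvtColor(cv2.resize(im[100:340,160:400],(480,480)),cv2.COLOR_RGB2BGR))
print(st["tcp_pos"],st["time_s"],st["force"])
st1=dict(tcp_pos=[.625,.1564,.2446],ee_rot=[[0,1,0],[1,0,0],[0,0,-1]])
for q in ["anvil","anvil_seat"]:
    for l in spot_point("wrist",q)[:2]:
        r=ray("wrist",l["centre"],st);print(q,l["centre"],l["confidence"],atz(r,.035),tri([r,ray("wrist",(199.1,140.4),st1)]) if q=="anvil_seat" else atz(r,.019))
for l in outline_of("wrist","anvil")[:2]:
    ys,xs=np.nonzero(l["mask"]);print(l["confidence"],xs.min(),xs.max(),ys.min(),ys.max())
for z in(.041,.075):print(proj("wrist",(.5298,.2154,z),st))
E
```

```text
[0.5308 0.2178 0.1458] 3.6 [ 0.2097  0.5223 -0.0919]
anvil [311.3, 294.1] 0.96 [0.5653 0.1271 0.035 ] [0.5673 0.118  0.019 ]
anvil [276.1, 202.8] 0.87 [0.5295 0.2229 0.035 ] [0.5295 0.219  0.019 ]
anvil_seat [313.1, 298.7] 0.85 [0.5674 0.1216 0.035 ] (array([0.5567, 0.2159, 0.1821]), [10.6, 10.6])
anvil_seat [275.1, 211.1] 0.78 [0.5286 0.215  0.035 ] (array([0.5291, 0.2148, 0.0323]), [0.8, 0.8])
0.85 141 178 171 204
0.84 258 294 192 232
[276.4284 212.361 ]
[276.4211 223.5417]
```

View pics/w2.png

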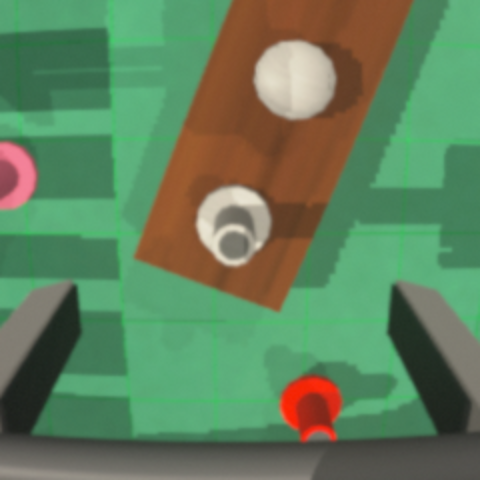

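The crop shows the straight flat-topped grey anvil at (234,230), centred between the fingers. The mushroom is at (295,78), and the red look-alike is well clear.

Emit:
arm_command:
  steps: [-0.1,-0.1,-3,0,0,0,0,0,-3,0,0,0,0,0,-2.5,0,0,0,0,0,-1.2,0,0,0,0,0,-0.1,0,0,0,0,0,0,0,0,0]

```text
time_s: 4.4
tcp_pos: [0.5296, 0.2172, 0.048]
ee_rot: [[0.0, 1.0, 0.001], [1.0, -0.0, 0.0], [0.0, 0.001, -1.0]]
force: [-0.1, -0.1, 0.1]
gripper_width: 0.0942
gripper_force: 0.0
```

Emit:
arm_command:
  steps: [0,0,0,0,0,0,0,0,0,0,0,0,0,0,0,0,0,0,0,0,0,0,0,0,0,0,0,0,0,0,0,0,0,0,0,0,0,0,0,0,0,0,0,0,0,0,0,0]
  fingers: 0

```text
time_s: 5.2
tcp_pos: [0.5289, 0.217, 0.047]
ee_rot: [[-0.0, 1.0, -0.0], [1.0, 0.0, -0.0], [-0.0, -0.0, -1.0]]
force: [-0.1, -0.4, -0.8]
gripper_width: 0.0335
gripper_force: 0.0
```

Emit:
arm_command:
  steps: [0,0,0,0,0,0,0,0,0,0,0,0,0,0,0,0,0,0,0,0,0,0,0,0]

```text
time_s: 5.6
tcp_pos: [0.5291, 0.2171, 0.0471]
ee_rot: [[0.0, 1.0, 0.0], [1.0, -0.0, -0.0], [-0.0, 0.0, -1.0]]
force: [1.5, -0.4, -1.7]
gripper_width: 0.0174
gripper_force: 30.0
```

Emit:
arm_command:
  steps: [0,0,1,0,0,0,0,0,2,0,0,0,0,0,4,0,0,0,0,0,4,0,0,0,0.5,-3,3,0,0,0,0.5,-4,1,0,0,0,0.5,-4,0,0,0,0,0.5,-4,0,0,0,0,0.5,-4,0,0,0,0,0.5,-4,0,0,0,0,0.5,-3,0,0,0,0,0.5,-2,0,0,0,0]

```text
time_s: 6.8
tcp_pos: [0.5686, -0.0656, 0.1974]
ee_rot: [[0.002, 1.0, -0.0], [1.0, -0.002, -0.0], [-0.0, -0.0, -1.0]]
force: [0.8, 0.4, -2.1]
gripper_width: 0.0169
gripper_force: 30.0
```

Emit:
arm_command:
  steps: [0,-1,0,0,0,0,0,0,0,0,0,0,0,0,0,0,0,0,0,0,0,0,0,0]

```text
time_s: 7.2
tcp_pos: [0.5689, -0.0714, 0.1971]
ee_rot: [[-0.002, 1.0, -0.0], [1.0, 0.002, 0.0], [0.0, -0.0, -1.0]]
force: [-0.0, 0.9, -1.5]
gripper_width: 0.0171
gripper_force: 30.0
```

```bash
cat > look.py <<'E'
from h import *
import sys
np.set_printoptions(precision=4,suppress=True)
S={c:snap(c,c+sys.argv[1])[0] for c in ["scene","side","wrist"]}
st=S["wrist"];print(st["tcp_pos"],st["time_s"],st["force"],st["gripper_width"])
Z=dict(press=0,bed=.048,finger_pivot=.0555,finger_handle=.1015)
for q in Z:
    for c in S:
        L=spot_point(c,q)
        for l in L[:2]: print(q,c,np.round(l["centre"],1),round(l["confidence"],2),atz(ray(c,l["centre"],S[c]),Z[q])[:2])
E
python3 look.py 3
```

```text
[ 0.5689 -0.0718  0.1971] 7.3 [ 0.3346  0.7787 -0.1219] 0.017313323639474992
press side [285.  206.4] 0.93 [ 0.5624 -0.1539]
press side [278.4 166. ] 0.57 [ 0.6558 -0.4454]
bed scene [252.2 177.6] 0.63 [ 0.5595 -0.1541]
bed scene [338.4 305. ] 0.62 [0.5866 0.3606]
bed side [280.9 193.5] 0.97 [ 0.5757 -0.1519]
bed side [247.8 286.4] 0.25 [0.5458 0.3199]
finger_pivot scene [240.9 195.2] 0.83 [ 0.6275 -0.1024]
finger_pivot wrist [340.4 239.3] 0.96 [ 0.636  -0.1139]
finger_handle scene [244.8 193.5] 0.66 [ 0.6302 -0.0659]
finger_handle scene [253.5 178.5] 0.2 [ 0.579  -0.1047]
finger_handle side [254.5 192.2] 0.55 [ 0.6333 -0.0474]
finger_handle wrist [346.2 198.9] 0.93 [ 0.6293 -0.0593]
finger_handle wrist [424.   83.4] 0.57 [0.6992 0.0475]
```

View pics/wrist3.png

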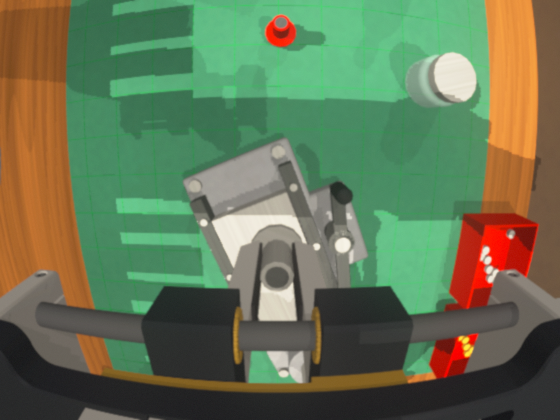

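Emit:
arm_command:
  steps: [0,0,0,0,0,7,0,0,0,0,0,7,0,0,0,0,0,7,0,0,0,0,0,7,0,-1.5,0,0,0,0,0,-1.5,0,0,0,0,0,0,0,0,0,0,0,0,0,0,0,0,0,0,0,0,0,0]

```text
time_s: 8.85
tcp_pos: [0.569, -0.1027, 0.197]
ee_rot: [[-0.469, 0.883, -0.0], [0.883, 0.469, 0.0], [0.0, -0.0, -1.0]]
force: [0.4, 1.0, -1.5]
gripper_width: 0.0178
gripper_force: 30.0
```

```bash
python3 look.py 4; python3 - <<'E'
from h import *
s0=dict(tcp_pos=[.625,0,.205],ee_rot=[[0,1,-.0011],[1,0,0],[0,-.0011,-1]])
print(atz(ray("wrist",(231,320),s0),.048))
im=cv2.imread("pics/wrist4.png")
a=cv2.resize(im[130:330,160:420],None,fx=2,fy=2,interpolation=cv2.INTER_CUBIC)
b=cv2.resize(cv2.imread("pics/wrist0.png")[190:390,130:340],None,fx=2,fy=2,interpolation=cv2.INTER_CUBIC)
cv2.imwrite("pics/c4.png",cv2.resize(np.hstack([a,b]),None,fx=.8,fy=.8,interpolation=cv2.INTER_AREA))
E
```

```text
[ 0.569  -0.1025  0.1971] 8.95 [-0.2926 -0.2587 -1.4655] 0.016946656418940415
press scene [250.1 188.7] 0.72 [ 0.5701 -0.1547]
press side [285.3 205.3] 0.74 [ 0.563  -0.1611]
press wrist [256.2 217.7] 0.95 [ 0.5625 -0.1445]
bed scene [250.9 177.6] 0.86 [ 0.563  -0.1563]
bed side [280.2 193.3] 0.66 [ 0.5783 -0.1526]
finger_pivot scene [239.7 195.1] 0.67 [ 0.6305 -0.1047]
finger_pivot side [259.9 195. ] 0.44 [ 0.6357 -0.1135]
finger_pivot wrist [327.2 241.3] 0.84 [ 0.6363 -0.1165]
finger_handle scene [246.9 193.3] 0.63 [ 0.6245 -0.0633]
finger_handle side [255.  192.5] 0.72 [ 0.6313 -0.0459]
finger_handle wrist [357.7 201.1] 0.94 [ 0.6268 -0.0595]
[ 0.56751235 -0.15474144  0.048     ]
```

View pics/c4.png

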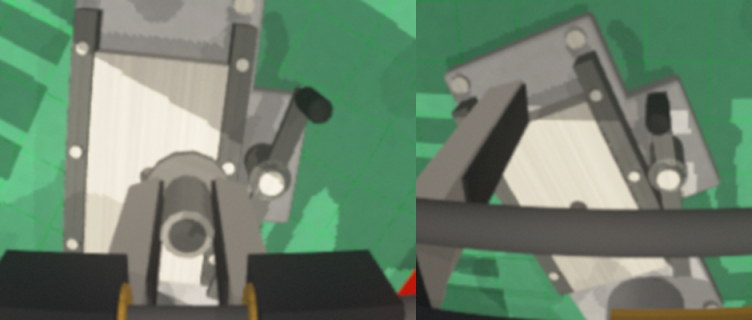

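```bash
python3 - <<'E'
from h import *
np.set_printoptions(precision=4,suppress=True)
c,s=.469,.883
s4=dict(tcp_pos=[.569,-.1026,.1971],ee_rot=[[-c,s,0],[s,c,0],[0,0,-1]])
s3=dict(tcp_pos=[.5689,-.0718,.1971],ee_rot=[[0,1,0],[1,0,0],[0,0,-1]])
s0=dict(tcp_pos=[.625,0,.205],ee_rot=[[0,1,-.0011],[1,0,0],[0,-.0011,-1]])
def ref(f,p,r=5):
    im=cv2.cvtColor(cv2.imread(f),cv2.COLOR_BGR2GRAY).astype(float)
    x,y=map(int,p);w=im[y-r:y+r+1,x-r:x+r+1];w=np.clip(w-(w.min()+.6*(w.max()-w.min())),0,None)
    Y,X=np.mgrid[y-r:y+r+1,x-r:x+r+1];return np.array([(X*w).sum()/w.sum(),(Y*w).sum()/w.sum()])
P4=[(211,160),(207,225),(205,282),(311,171),(302,235)]
P3=[(None),(203,222),(229,277),(293,187),(316,246)]
P3=[None,None,None,(293,187),(316,246)]
R4=[ref("pics/wrist4.png",p) for p in P4]
print(R4)
# screw height via view 3
for a,b in [((203,222),0),((229,277),1),((293,187),3),((316,246),4)]:
    b4=R4[b];a3=ref("pics/wrist3.png",a);print(a3,tri([ray("wrist",a3,s3),ray("wrist",b4,s4)]))
for z in(.05,.054,.058):
    Q=[atz(ray("wrist",p,s4),z)[:2] for p in R4]
    d=Q[2]-Q[0];e=Q[4]-Q[3]
    print(z,[q for q in Q],"yaw",np.degrees(np.arctan2(d[1],d[0])),np.degrees(np.arctan2(e[1],e[0])),"spac",np.linalg.norm(d),np.linalg.norm(Q[1]-Q[0]),np.linalg.norm(e))
    print("  mid",(Q[0]+Q[3])/2,(Q[1]+Q[4])/2,"width",np.linalg.norm(Q[0]-Q[3]))
print("dark",atz(ray("wrist",(252.5,238),s4),.048),atz(ray("wrist",(231,320),s0),.048))
print("base screws/front", [atz(ray("wrist",p,s4),.048)[:2] for p in [(218.5,163),(301.5,170)]])
E
```

```text
[array([210.1708, 161.1099]), array([206.8211, 224.6419]), array([204.6761, 282.2268]), array([311.1165, 170.2278]), array([302.6255, 234.7396])]
[203.3155 222.4411] (array([ 0.4875, -0.1007,  0.0386]), [0.7, 0.7])
[228.516  276.8635] (array([ 0.5148, -0.1606,  0.0518]), [0.9, 0.9])
[293.331  187.1565] (array([ 0.5855, -0.0597,  0.0454]), [0.1, 0.1])
[316.3894 246.2381] (array([ 0.6113, -0.1244,  0.0478]), [0.1, 0.1])
0.05 [array([ 0.4895, -0.099 ]), array([ 0.5152, -0.1621]), array([ 0.5409, -0.2269]), array([ 0.5848, -0.0595]), array([ 0.6108, -0.1239])] yaw -68.10639749036102 -68.07368053252286 spac 0.13793047129888109 0.06814923023584311 0.06941489612010701
  mid [ 0.5372 -0.0792] [ 0.563 -0.143] width 0.10322798416843586
0.054 [array([ 0.49  , -0.0982]), array([ 0.5154, -0.1605]), array([ 0.5408, -0.2246]), array([ 0.5842, -0.0592]), array([ 0.6098, -0.1228])] yaw -68.10639749036099 -68.0736805325228 spac 0.1362403755644366 0.06731418108214526 0.06856433845337301
  mid [ 0.5371 -0.0787] [ 0.5626 -0.1416] width 0.10196310647987684
0.058 [array([ 0.4905, -0.0974]), array([ 0.5156, -0.159 ]), array([ 0.5407, -0.2223]), array([ 0.5836, -0.0589]), array([ 0.6089, -0.1217])] yaw -68.106397490361 -68.07368053252286 spac 0.13455027982999213 0.06647913192844744 0.06771378078663899
  mid [ 0.537  -0.0781] [ 0.5622 -0.1403] width 0.10069822879131793
dark [ 0.5655 -0.1529  0.048 ] [ 0.5675 -0.1547  0.048 ]
base screws/front [array([ 0.4979, -0.0971]), array([ 0.5764, -0.0641])]
```

```bash
python3 - <<'E'
from h import *
o=np.array([.563,-.143]);u=np.array([.373,-.928]);n=np.array([.928,.373])
out=[]
for c in["scene","side"]:
    im=cv2.imread(f"pics/{c}1.png")
    g=[(a,b) for a in(-80,80) for b in(-50,50)]
    src=np.float32([proj(c,[*(o+a/1000*u+b/1000*n),.048]) for a,b in g])
    dst=np.float32([((a+80)*4,(50-b)*4) for a,b in g])  # col = x, row = -y
    w=cv2.warpPerspective(im,cv2.getPerspectiveTransform(src,dst),(640,300+100),flags=cv2.INTER_CUBIC)
    w=cv2.normalize(w,None,0,255,cv2.NORM_MINMAX)
    for k in range(-40,41,20): cv2.line(w,((k+80)*4,380),((k+80)*4,399),(0,0,255),2)
    out.append(w)
cv2.imwrite("pics/bed.png",cv2.resize(np.vstack(out),None,fx=.74,fy=.74))
E
```

```text
(no output)
```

View pics/bed.png

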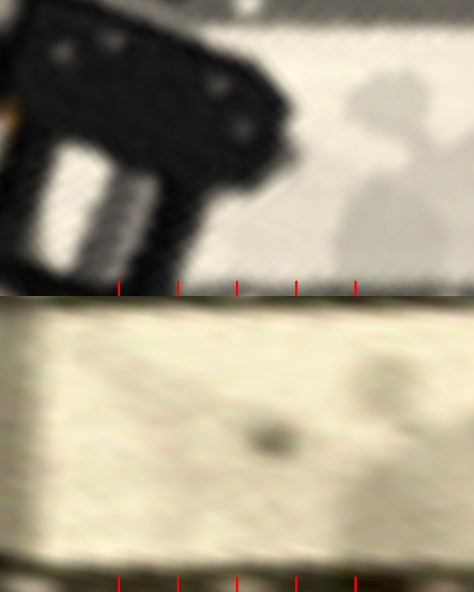

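The lower view (side camera, rectified) shows a dark spot on the bed centreline at (272,440), about x = +12 mm. It agrees with the dark spot in the wrist views.

```bash
python3 - <<'E'
from h import *
np.set_printoptions(precision=4,suppress=True)
st=arm.read_state();R=np.array(st["ee_rot"]);p=np.array(st["tcp_pos"])
for d in(-.003,-.001,.001): print(d,proj("wrist",p+R@[d,0,-.028],st),"flange/top-edge",proj("wrist",p+R@[d,0,.006],st))
im=cv2.imread("pics/wrist4.png");
g=cv2.cvtColor(im,cv2.COLOR_BGR2GRAY)[262:292,255:300]
print(g[::2,::2])
c=cv2.HoughCircles(cv2.resize(g,None,fx=6,fy=6,interpolation=cv2.INTER_CUBIC),cv2.HOUGH_GRADIENT,1,50,param1=60,param2=20,minRadius=40,maxRadius=100)
print(None if c is None else [(255+a[0]/6,262+a[1]/6,a[2]/6) for a in c[0][:3]])
E
```

```text
-0.003 [278.0312 281.6808] flange/top-edge [277.8213 256.2538]
-0.001 [278.037  278.2861] flange/top-edge [277.8248 253.2731]
0.001 [278.0428 274.8548] flange/top-edge [277.8283 250.2696]
[[130  87  59  74  98 101 103 109 128 148 145 140 135 133 125 113 107  98
   91  60  52  99 131]
 [129  79  55  80  98 110 138 162 176 171 151 148 149 151 150 137 113  99
   94  65  52  85 130]
 [125  71  57  84 104 146 175 178 176 149 131 126 131 141 148 142 133 112
   97  64  53  77 128]
 [116  64  58  89 140 175 174 155 122 104  97  93  87  98 118 133 138 134
  105  71  52  66 125]
 [109  59  60 115 174 180 145 104 100 101  99 100  94  84  82  99 132 137
  122  75  51  61 122]
 [104  58  65 144 181 170 113 100 101 100 100  99  87  80  80  81 105 136
  135  92  51  55 115]
 [ 95  56  70 156 182 146 103 101 101  97  98  95  82  79  81  79  86 131
  138 116  49  54 108]
 [ 83  55  76 163 179 133  98  98  97  95  95  88  81  86  91  87  83 127
  137 112  50  52  96]
 [ 74  54  79 168 179 134  98  96  93  92  93  93  89  93  95  95  97 147
  144  92  49  51  86]
 [ 70  53  68 151 179 149 101  94  93  93  92  92  94  92  94  95 109 165
  159  79  49  49  77]
 [ 62  53  57 153 180 163 115  93  94  94  94  92  93  93  93  95 135 172
  144  75  49  50  65]
 [ 56  53  60 183 192 168 151 106  94  94  93  94  93  92  95 126 165 167
  135  78  47  48  63]
 [ 53  51  67 196 220 181 169 159 126 105  96  96  99 107 134 165 166 140
  121  83  48  48  56]
 [ 52  50  80 210 234 232 207 175 169 162 153 153 159 162 167 178 141 120
  118 103  48  46  52]
 [ 54  50  88 218 235 237 233 223 203 194 184 182 180 189 213 230 142 118
  176 180  52  46  50]]
[(np.float32(274.41666), np.float32(276.58334), np.float32(14.116666))]
```

Emit:
arm_command:
  steps: [-0.2,-1.5,0,0,0,-6,-0.2,-1.5,0,0,0,0,-0.1,-1.5,0,0,0,0,0,0,-3,0,0,0,0,0,-3,0,0,0,0,0,-2,0,0,0,0,0,-2,0,0,0,0,0,-1,0,0,0,0,0,0,0,0,0,0,0,0,0,0,0,0,0,0,0,0,0]

```text
time_s: 10.7
tcp_pos: [0.5646, -0.1482, 0.0881]
ee_rot: [[-0.375, 0.927, 0.001], [0.927, 0.375, -0.0], [-0.001, 0.001, -1.0]]
force: [0.7, -0.2, -0.6]
gripper_width: 0.0175
gripper_force: 30.0
```

Emit:
arm_command:
  steps: [0,0,-0.5,0,0,0,0,0,-0.3,0,0,0,0,0,-0.1,0,0,0,0,0,-0.1,0,0,0,0,0,0,0,0,0,0,0,0,0,0,0]

```text
time_s: 11.3
tcp_pos: [0.564, -0.148, 0.0771]
ee_rot: [[-0.375, 0.927, 0.0], [0.927, 0.375, -0.0], [-0.0, -0.0, -1.0]]
force: [-0.7, 0.0, -2.7]
gripper_width: 0.0173
gripper_force: 30.0
```

Emit:
arm_command:
  steps: [0,0,-0.05,0,0,0,0,0,-0.05,0,0,0,0,0,0,0,0,0]

```text
time_s: 11.6
tcp_pos: [0.564, -0.148, 0.076]
ee_rot: [[-0.375, 0.927, -0.0], [0.927, 0.375, -0.0], [-0.0, -0.0, -1.0]]
force: [0.2, -0.6, -1.7]
gripper_width: 0.0171
gripper_force: 30.0
```

Emit:
arm_command:
  steps: [0,0,-0.05,0,0,0,0,0,0,0,0,0]

```text
time_s: 11.8
tcp_pos: [0.5642, -0.148, 0.0759]
ee_rot: [[-0.375, 0.927, 0.0], [0.927, 0.375, -0.0], [-0.0, 0.0, -1.0]]
force: [-2.2, 0.2, 4.1]
gripper_width: 0.0175
gripper_force: 30.0
```

Emit:
arm_command:
  steps: [0,0,-0.05,0,0,0,0,0,0,0,0,0]

```text
time_s: 12.0
tcp_pos: [0.5643, -0.1481, 0.0757]
ee_rot: [[-0.375, 0.927, 0.001], [0.927, 0.375, -0.0], [-0.001, 0.0, -1.0]]
force: [-2.9, 0.3, 10.0]
gripper_width: 0.0173
gripper_force: 30.0
```

Emit:
arm_command:
  steps: [0.04,-0.09,0,0,0,0,0.04,-0.09,0,0,0,0,0,0,0,0,0,0]

```text
time_s: 12.3
tcp_pos: [0.5648, -0.1491, 0.0756]
ee_rot: [[-0.375, 0.927, -0.0], [0.927, 0.375, 0.001], [0.001, 0.0, -1.0]]
force: [-5.5, 3.2, 10.5]
gripper_width: 0.0171
gripper_force: 30.0
```

Emit:
arm_command:
  steps: [0.04,-0.09,0,0,0,0,0.04,-0.09,0,0,0,0,0,0,0,0,0,0]

```text
time_s: 12.6
tcp_pos: [0.5658, -0.1508, 0.0755]
ee_rot: [[-0.375, 0.927, 0.0], [0.927, 0.375, 0.001], [0.001, 0.001, -1.0]]
force: [-2.0, 4.0, 6.6]
gripper_width: 0.0177
gripper_force: 30.0
```

Emit:
arm_command:
  steps: [0.04,-0.09,0,0,0,0,0.04,-0.09,0,0,0,0,0,0,0,0,0,0]

```text
time_s: 12.9
tcp_pos: [0.5663, -0.1536, 0.0749]
ee_rot: [[-0.374, 0.927, -0.0], [0.927, 0.374, -0.0], [-0.0, -0.0, -1.0]]
force: [0.7, 0.6, -1.0]
gripper_width: 0.0175
gripper_force: 30.0
```

The force vanished at x ≈ 11 mm, so the tip has dropped into the hole. I lower it gently.

Emit:
arm_command:
  steps: [0,0,-0.1,0,0,0,0,0,-0.05,0,0,0,0,0,0,0,0,0]

```text
time_s: 13.2
tcp_pos: [0.5666, -0.1536, 0.0736]
ee_rot: [[-0.375, 0.927, 0.0], [0.927, 0.375, -0.0], [-0.001, 0.0, -1.0]]
force: [0.9, -0.9, 0.9]
gripper_width: 0.0175
gripper_force: 30.0
```

Emit:
arm_command:
  steps: [0,0,-0.1,0,0,0,0,0,-0.05,0,0,0,0,0,0,0,0,0]

```text
time_s: 13.5
tcp_pos: [0.567, -0.1536, 0.0722]
ee_rot: [[-0.374, 0.927, 0.001], [0.927, 0.374, -0.001], [-0.001, 0.001, -1.0]]
force: [5.0, -3.7, -0.1]
gripper_width: 0.0174
gripper_force: 30.0
```

Emit:
arm_command:
  steps: [0.05,-0.04,0,0,0,0,0,0,-0.1,0,0,0,0,0,-0.1,0,0,0,0,0,0,0,0,0]

```text
time_s: 13.9
tcp_pos: [0.5671, -0.1538, 0.0699]
ee_rot: [[-0.375, 0.927, 0.0], [0.927, 0.375, -0.0], [-0.0, 0.0, -1.0]]
force: [4.1, -2.8, -0.1]
gripper_width: 0.0176
gripper_force: 30.0
```

Emit:
arm_command:
  steps: [0.05,-0.04,0,0,0,0,0,0,-0.15,0,0,0,0,0,-0.15,0,0,0,0,0,0,0,0,0]

```text
time_s: 14.3
tcp_pos: [0.5673, -0.1541, 0.0667]
ee_rot: [[-0.375, 0.927, -0.0], [0.927, 0.375, 0.0], [0.0, -0.0, -1.0]]
force: [4.0, -1.2, -3.1]
gripper_width: 0.0173
gripper_force: 30.0
```

Emit:
arm_command:
  steps: [0.06,0,-0.15,0,0,0,0,0,-0.15,0,0,0,0,0,-0.15,0,0,0,0,0,-0.1,0,0,0,0,0,0,0,0,0]

```text
time_s: 14.8
tcp_pos: [0.5677, -0.154, 0.0613]
ee_rot: [[-0.375, 0.927, -0.001], [0.927, 0.375, 0.0], [0.0, -0.001, -1.0]]
force: [0.3, 0.1, -1.7]
gripper_width: 0.0171
gripper_force: 30.0
```

Emit:
arm_command:
  steps: [0,0,-0.05,0,0,0,0,0,-0.05,0,0,0,0,0,0,0,0,0]

```text
time_s: 15.1
tcp_pos: [0.5679, -0.154, 0.0604]
ee_rot: [[-0.375, 0.927, -0.0], [0.927, 0.375, 0.0], [0.0, -0.0, -1.0]]
force: [0.1, -0.2, -1.2]
gripper_width: 0.0175
gripper_force: 30.0
```

Emit:
arm_command:
  steps: [0,0,-0.05,0,0,0,0,0,-0.05,0,0,0,0,0,0,0,0,0]

```text
time_s: 15.4
tcp_pos: [0.568, -0.1541, 0.06]
ee_rot: [[-0.375, 0.927, -0.0], [0.927, 0.375, 0.0], [0.0, 0.0, -1.0]]
force: [-4.2, 0.8, 8.2]
gripper_width: 0.0173
gripper_force: 30.0
```

Emit:
arm_command:
  steps: [0,0,0.05,0,0,0,0,0,0,0,0,0,0,0,0,0,0,0,0,0,0,0,0,0,0,0,0,0,0,0,0,0,0,0,0,0]
  fingers: 0.45

```text
time_s: 16.0
tcp_pos: [0.568, -0.1541, 0.06]
ee_rot: [[-0.375, 0.927, -0.0], [0.927, 0.375, -0.0], [-0.0, -0.0, -1.0]]
force: [-0.0, 0.2, 0.3]
gripper_width: 0.0422
gripper_force: 0.0
```

Emit:
arm_command:
  steps: [0,0,0.5,0,0,0,0,0,1.5,0,0,0,0,0,3,0,0,0,0,0,4,0,0,0,0,0,4,0,0,0,0,0,0,0,0,0,0,0,0,0,0,0]

```text
time_s: 16.7
tcp_pos: [0.5684, -0.1542, 0.1918]
ee_rot: [[-0.375, 0.927, 0.003], [0.927, 0.375, -0.001], [-0.001, 0.002, -1.0]]
force: [0.7, 0.1, -0.4]
gripper_width: 0.0423
gripper_force: 0.0
```

```bash
python3 - <<'E'
from h import *
np.set_printoptions(precision=4,suppress=True)
st,im=snap("wrist","wrist5");snap("side","side5")
print(st["tcp_pos"],st["time_s"],st["gripper_width"])
for q,Z in [("anvil_seat",.048),("anvil",.032),("finger_pivot",.0555),("finger_handle",.1015)]:
    for l in spot_point("wrist",q)[:2]: print(q,l["centre"],round(l["confidence"],2),atz(ray("wrist",l["centre"],st),Z))
print("top exp",proj("wrist",(.568,-.1541,.088),st),proj("wrist",(.568,-.1541,.054),st))
cv2.imwrite("pics/c5.png",cv2.cvtColor(cv2.resize(im[120:340,150:430],None,fx=2.5,fy=2.5),cv2.COLOR_RGB2BGR))
E
```

```text
[ 0.5684 -0.1542  0.1918] 16.7 0.042251933451788404
anvil_seat [275.1, 197.8] 0.72 [ 0.5657 -0.1528  0.048 ]
anvil_seat [383.7, 139.8] 0.26 [ 0.6457 -0.0542  0.048 ]
anvil [275.6, 193.0] 0.73 [ 0.5655 -0.1512  0.032 ]
finger_pivot [352.5, 191.2] 0.67 [ 0.6348 -0.1154  0.0555]
finger_handle [386.8, 140.0] 0.79 [ 0.6306 -0.0581  0.1015]
top exp [276.8583 209.9317] [276.768  201.1423]
```

View pics/c5.png

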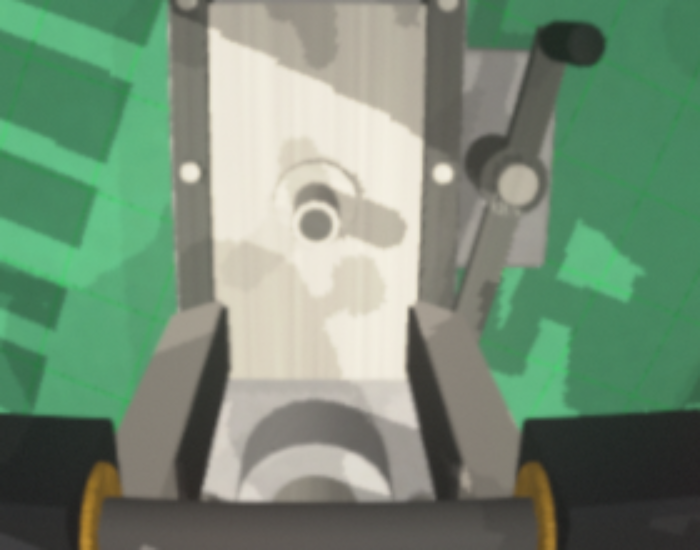

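The picture shows the anvil upright with its flange down on the bed: the stem top is at (316,224), where it should be. The hold-down finger is still parked, with its handle at (572,43) and pivot at (516,185).

```bash
cat > plan.py <<'E'
from h import *
o=np.array([.563,-.143]);u=np.array([.373,-.928]);n=np.array([.928,.373])
def P(th,g): # pusher TCP xy, tool y angle deg
    c,s=np.cos(th),np.sin(th);h=np.array([-58*c,78+58*s])-g*np.array([s,c])
    return o+h[0]/1000*u+h[1]/1000*n, -68.1+90-np.degrees(th)
st=arm.read_state();p=np.array(st["tcp_pos"]);R=np.array(st["ee_rot"])
print(p,np.degrees(np.arctan2(R[1,1],R[0,1])))
a=P(.25,32);print("to start",(a[0]-p[:2])*100,a[1])
a=P(.25,20.5);prev=a;acc=np.zeros(2);print("contact",a)
for th in np.arange(.25,1.22,.05):
    b=P(th,20.5);d=np.round((b[0]-a[0])*100-acc,2);acc+=d
    print(round(th,2),d,np.round(b[0],4),round(b[1]-prev[1],2));prev=b
E
python3 plan.py
```

```text
[ 0.56762536 -0.15404875  0.18931242] 22.00141362195997
to start [2.83876212 9.34278012] 7.576055121729425
contact (array([ 0.60741446, -0.0591051 ]), np.float64(7.576055121729425))
0.25 [0. 0.] [ 0.6074 -0.0591] 0.0
0.3 [0.28 0.13] [ 0.6102 -0.0578] -2.86
0.35 [0.28 0.12] [ 0.613  -0.0566] -2.86
0.4 [0.29 0.11] [ 0.6159 -0.0555] -2.86
0.45 [0.29 0.09] [ 0.6189 -0.0546] -2.86
0.5 [0.3  0.07] [ 0.6218 -0.0539] -2.86
0.55 [0.3  0.06] [ 0.6249 -0.0533] -2.86
0.6 [0.31 0.05] [ 0.6279 -0.0528] -2.86
0.65 [0.3  0.03] [ 0.631  -0.0525] -2.86
0.7 [0.31 0.01] [ 0.634  -0.0524] -2.86
0.75 [0.31 0.  ] [ 0.6371 -0.0524] -2.86
0.8 [ 0.31 -0.02] [ 0.6402 -0.0526] -2.86
0.85 [ 0.3  -0.03] [ 0.6432 -0.0529] -2.86
0.9 [ 0.31 -0.04] [ 0.6463 -0.0534] -2.86
0.95 [ 0.3  -0.07] [ 0.6493 -0.054 ] -2.86
1.0 [ 0.3  -0.07] [ 0.6523 -0.0547] -2.86
1.05 [ 0.29 -0.1 ] [ 0.6552 -0.0557] -2.86
1.1 [ 0.29 -0.1 ] [ 0.6581 -0.0567] -2.86
1.15 [ 0.28 -0.12] [ 0.6609 -0.0579] -2.86
1.2 [ 0.28 -0.14] [ 0.6637 -0.0593] -2.86
```

Emit:
arm_command:
  steps: [0.7,2.3,0,0,0,-5,0.7,2.4,0,0,0,-5,0.7,2.4,0,0,0,-4.4,0.7,2.3,0,0,0,0,0,0,0,0,0,0,0,0,-3,0,0,0,0,0,-3,0,0,0,0,0,-3,0,0,0,0,0,-1.7,0,0,0,0,0,-0.5,0,0,0,0,0,0,0,0,0]
  fingers: 0

```text
time_s: 18.1
tcp_pos: [0.5956, -0.0606, 0.0776]
ee_rot: [[-0.132, 0.991, -0.001], [0.991, 0.132, -0.0], [0.0, -0.001, -1.0]]
force: [-0.7, -0.0, 0.5]
gripper_width: 0.0002
gripper_force: 0.0
```

Emit:
arm_command:
  steps: [0.4,0.05,0,0,0,0,0.4,0.05,0,0,0,0,0.35,0.05,0,0,0,0,0.28,0.13,0,0,0,-2.86,0.28,0.12,0,0,0,-2.86,0.29,0.11,0,0,0,-2.86,0,0,0,0,0,0]

```text
time_s: 18.8
tcp_pos: [0.6165, -0.0548, 0.0784]
ee_rot: [[0.018, 1.0, 0.0], [1.0, -0.018, -0.0], [-0.0, 0.0, -1.0]]
force: [0.8, 0.6, -0.5]
gripper_width: 0.0009
gripper_force: 0.0
```

Emit:
arm_command:
  steps: [0.29,0.09,0,0,0,-2.86,0.3,0.07,0,0,0,-2.86,0.3,0.06,0,0,0,-2.86,0.31,0.05,0,0,0,-2.86,0.3,0.03,0,0,0,-2.86]

```text
time_s: 19.3
tcp_pos: [0.6311, -0.0519, 0.0783]
ee_rot: [[0.264, 0.965, -0.0], [0.965, -0.264, 0.0], [0.0, -0.0, -1.0]]
force: [-1.8, 1.1, 1.7]
gripper_width: 0.0003
gripper_force: 1.1
```

```bash
python3 - <<'E'
from h import *
np.set_printoptions(precision=4,suppress=True)
st,im=snap("wrist","wrist6");print(st["force"],st["tcp_pos"])
for c in("wrist","scene","side"):
    if c!="wrist": snap(c)
    for l in spot_point(c,"finger_handle")[:2]: print(c,l["centre"],round(l["confidence"],2),atz(ray(c,l["centre"],st),.1015))
E
```

```text
[-1.7662  1.0822  1.6901] [ 0.6311 -0.0519  0.0783]
wrist [315.9, 275.8] 0.82 [ 0.6498 -0.0598  0.1015]
side [252.8, 191.6] 0.6 [ 0.6394 -0.0498  0.1015]
```

Emit:
arm_command:
  steps: [0.31,0.01,0,0,0,-2.86,0.31,0,0,0,0,-2.86,0.31,-0.02,0,0,0,-2.86,0.3,-0.03,0,0,0,-2.86,0.31,-0.04,0,0,0,-2.86,0.3,-0.07,0,0,0,-2.86,0.3,-0.07,0,0,0,-2.86,0.29,-0.1,0,0,0,-2.86,0,0,0,0,0,0]

```text
time_s: 20.5
tcp_pos: [0.6554, -0.0551, 0.0781]
ee_rot: [[0.618, 0.786, 0.0], [0.786, -0.618, 0.0], [0.0, -0.0, -1.0]]
force: [0.7, 0.2, 0.2]
gripper_width: 0.0003
gripper_force: 0.0
```

Emit:
arm_command:
  steps: [0.29,-0.1,0,0,0,-2.86,0.07,-0.03,0,0,0,0,0,0,0,0,0,0]

```text
time_s: 20.8
tcp_pos: [0.6588, -0.0565, 0.078]
ee_rot: [[0.654, 0.756, -0.0], [0.756, -0.654, 0.0], [-0.0, -0.0, -1.0]]
force: [-1.0, 0.1, 1.0]
gripper_width: 0.0003
gripper_force: 0.5
```

```bash
python3 - <<'E'
from h import *
np.set_printoptions(precision=4,suppress=True)
st,im=snap("wrist","wrist7");print(st["force"],st["tcp_pos"])
for l in spot_point("wrist","finger_handle")[:2]:
    h=atz(ray("wrist",l["centre"],st),.1015);d=h[:2]-[.6354,-.1139]
    print(l["centre"],round(l["confidence"],2),h,"theta",np.arctan2(d@[.928,.373],-d@[.373,-.928]))
E
```

```text
[-0.9539  0.0871  1.008 ] [ 0.6588 -0.0565  0.078 ]
[318.7, 273.2] 0.75 [ 0.6743 -0.0718  0.1015] theta 1.1279788103920765
```

Emit:
arm_command:
  steps: [0.1,-0.05,0,0,0,-1,0.1,-0.05,0,0,0,-1,0,0,0,0,0,0]

```text
time_s: 21.2
tcp_pos: [0.661, -0.0575, 0.078]
ee_rot: [[0.683, 0.731, -0.0], [0.731, -0.683, 0.0], [-0.0, -0.0, -1.0]]
force: [-1.0, 1.0, -0.0]
gripper_width: 0.0007
gripper_force: 0.6
```

Emit:
arm_command:
  steps: [0.1,-0.05,0,0,0,-1,0,0,0,0,0,0]

```text
time_s: 21.4
tcp_pos: [0.662, -0.058, 0.078]
ee_rot: [[0.696, 0.719, -0.0], [0.719, -0.696, 0.0], [-0.0, -0.0, -1.0]]
force: [-0.3, 2.4, 0.3]
gripper_width: 0.0003
gripper_force: 0.7
```

Emit:
arm_command:
  steps: [0.08,-0.05,0,0,0,-1,0,0,0,0,0,0]

```text
time_s: 21.6
tcp_pos: [0.6628, -0.0586, 0.078]
ee_rot: [[0.708, 0.706, -0.0], [0.706, -0.708, -0.0], [-0.0, -0.0, -1.0]]
force: [0.2, 1.7, 0.1]
gripper_width: 0.0004
gripper_force: 0.7
```

Emit:
arm_command:
  steps: [0.06,-0.05,0,0,0,-0.8,0,0,0,0,0,0]

```text
time_s: 21.8
tcp_pos: [0.6633, -0.0591, 0.078]
ee_rot: [[0.718, 0.696, -0.0], [0.696, -0.718, -0.0], [-0.0, 0.0, -1.0]]
force: [-0.2, 1.4, 0.1]
gripper_width: 0.0002
gripper_force: 0.8
```

Emit:
arm_command:
  steps: [0.06,-0.05,0,0,0,-0.8,0,0,0,0,0,0]

```text
time_s: 22.0
tcp_pos: [0.6639, -0.0596, 0.078]
ee_rot: [[0.727, 0.686, -0.0], [0.686, -0.727, -0.0], [-0.0, -0.0, -1.0]]
force: [-1.4, 2.2, -0.5]
gripper_width: 0.0004
gripper_force: 0.8
```

Emit:
arm_command:
  steps: [0.06,-0.05,0,0,0,-0.8,0,0,0,0,0,0]

```text
time_s: 22.2
tcp_pos: [0.6645, -0.0601, 0.078]
ee_rot: [[0.737, 0.676, -0.0], [0.676, -0.737, -0.0], [-0.0, -0.0, -1.0]]
force: [0.7, 1.3, -0.1]
gripper_width: 0.0005
gripper_force: 0.7
```

Emit:
arm_command:
  steps: [0.05,-0.05,0,0,0,-0.8,0,0,0,0,0,0]

```text
time_s: 22.4
tcp_pos: [0.665, -0.0606, 0.0781]
ee_rot: [[0.746, 0.666, 0.0], [0.666, -0.746, -0.0], [-0.0, 0.0, -1.0]]
force: [-0.7, 2.6, -0.4]
gripper_width: 0.0006
gripper_force: 0.8
```

Emit:
arm_command:
  steps: [0.05,-0.05,0,0,0,-0.8,0,0,0,0,0,0]

```text
time_s: 22.6
tcp_pos: [0.6655, -0.0611, 0.078]
ee_rot: [[0.755, 0.655, -0.0], [0.655, -0.755, -0.0], [-0.0, -0.0, -1.0]]
force: [0.1, 0.8, -0.1]
gripper_width: 0.0004
gripper_force: 0.8
```

Emit:
arm_command:
  steps: [0.05,-0.05,0,0,0,-0.8,0,0,0,0,0,0]

```text
time_s: 22.8
tcp_pos: [0.666, -0.0614, 0.078]
ee_rot: [[0.764, 0.645, -0.0], [0.645, -0.764, 0.0], [-0.0, -0.0, -1.0]]
force: [-1.0, 2.7, 0.1]
gripper_width: 0.0007
gripper_force: 1.1
```

Emit:
arm_command:
  steps: [0.05,-0.05,0,0,0,0,0,0,0,0,0,0]

```text
time_s: 23.0
tcp_pos: [0.6663, -0.0617, 0.078]
ee_rot: [[0.764, 0.645, -0.001], [0.645, -0.764, 0.001], [-0.0, -0.001, -1.0]]
force: [-2.6, 4.7, 2.6]
gripper_width: 0.0007
gripper_force: 2.6
```

```bash
python3 - <<'E'
from h import *
np.set_printoptions(precision=4,suppress=True)
for k in range(2):
    st,im=snap("wrist","wrist8");print(st["force"],st["tcp_pos"],st["gripper_force"])
    for l in spot_point("wrist","finger_handle")[:1]:
        h=atz(ray("wrist",l["centre"],st),.1015);d=h[:2]-[.6354,-.1139]
        print(l["centre"],round(l["confidence"],2),h,"theta",np.arctan2(d@[.928,.373],-d@[.373,-.928]))
    for l in spot_point("wrist","finger_pivot")[:1]: print(atz(ray("wrist",l["centre"],st),.0555))
E
```

```text
[-2.5633  4.6538  2.5585] [ 0.6663 -0.0617  0.078 ] 2.555263191461563
[315.6, 272.5] 0.62 [ 0.6785 -0.0777  0.1015] theta 1.254572903443067
[ 0.6667 -0.096   0.0555]
[-3.536   3.9845  0.864 ] [ 0.6663 -0.0616  0.078 ] 2.4878478795289993
[316.9, 273.2] 0.87 [ 0.6787 -0.0785  0.1015] theta 1.2667741658641685
```

The force has risen to 5 N, so the finger is against the stem. I back off and look.

Emit:
arm_command:
  steps: [-0.3,0.3,0,0,0,0,-0.7,0.8,0,0,0,0,-1,1.1,0,0,0,0,0,0,3,0,0,0,0,0,4,0,0,0,-2,-1,4,0,0,7,-3,-2,0,0,0,7,-2,-2.5,0,0,0,7,0,-2.5,0,0,0,7,0,0,0,0,0,7,0,0,0,0,0,0,0,0,0,0,0,0]

```text
time_s: 24.5
tcp_pos: [0.5762, -0.1191, 0.188]
ee_rot: [[0.258, 0.966, -0.0], [0.966, -0.258, 0.0], [0.0, -0.0, -1.0]]
force: [0.6, 0.2, -0.8]
gripper_width: 0.0004
gripper_force: 0.0
```

```bash
python3 - <<'E'
from h import *
np.set_printoptions(precision=4,suppress=True)
st,im=snap("wrist","wrist9");print(st["tcp_pos"],st["time_s"],st["force"])
X={}
for q,Z in [("anvil_seat",.048),("finger_pivot",.0555),("finger_handle",.1015)]:
    for l in spot_point("wrist",q)[:2]:
        x=atz(ray("wrist",l["centre"],st),Z);X.setdefault(q,x[:2]);print(q,np.round(l["centre"],1),round(l["confidence"],2),x[:2])
try:
    pv=np.array([.6354,-.1139]);e=pv-X["finger_handle"];e/=np.linalg.norm(e);d=np.array([.568,-.1541])-pv
    print("seat in finger: x",d@e,"y",-d[0]*e[1]+d[1]*e[0])
except KeyError as k: print(k)
cv2.imwrite("pics/c9.png",cv2.cvtColor(cv2.resize(im[80:340,140:480],None,fx=2.3,fy=2.3),cv2.COLOR_RGB2BGR))
E
```

```text
[ 0.5762 -0.1191  0.188 ] 24.5 [ 0.5658  0.2102 -0.8305]
anvil_seat [277.7 238. ] 0.89 [ 0.5662 -0.1577]
anvil_seat [217.3   0. ] 0.64 [0.5718 0.0969]
finger_pivot [334.7 183.7] 0.88 [ 0.6355 -0.1152]
finger_handle [382.5 137.6] 0.85 [ 0.6788 -0.0766]
seat in finger: x 0.07732019917060763 y -0.013430815322145087
```

View pics/c9.png

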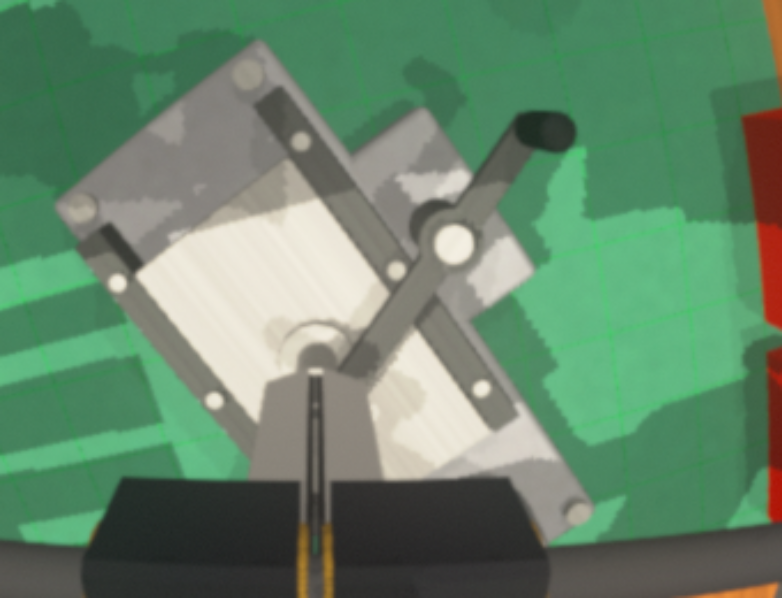

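The last picture shows the bar's edge against the stem at about (345,365), the flange flat on the bed, and the gripper clear above it.

```bash
python3 -c "
from plant import arm
print(arm.sign_off())"
```

```text
the job is handed in; nothing more can be done
None
```

The straight anvil is fully home in the bed's hole, the hold-down finger rests lightly against its stem, and I've handed the job in at about 24.5 s; the judge returned no verdict.

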